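# Find the wax tube among three sliding-lid boxes

## Robot

A 6-joint arm with a two-finger parallel gripper is mounted at the origin on a cart in front of the work surface, level with it; the furniture and walls round the work are solid. World frame = base frame: x ahead of the robot, y to its left, z up, the work surface at z = 0. Lengths are in m, angles in rad, forces in N, time in s.
With the tool pointing down it reaches from about 0.25 to 0.775 m from the base axis. Payload 4 kg.
Tool frame: the origin (TCP) lies midway between the tips of the shut fingers; the grasp point (between the pads) lies 19 mm behind it; z points along the fingers, y is the direction in which the jaws open and shut (so a half turn about z gives the same grasp; the last joint's range is limited). The gripper opens to 94 mm and grips with 3 to 60 N. Pads are 16 mm wide; open, the fingers measure 119 mm over their backs; the gripper's body (75 mm by 177 mm) begins 78 mm behind the grasp point.
Start: joints at [1.009, 0.087, 1.371, -0, 1.684, -0.103], TCP at [0.244, 0.493, 0.206] pointing down, gripper open.
Joint ranges: [-3.1, 3.1], [-0.76, 2.03], [0.27, 2.55], [-1.08, 4.22], [0.17, 2.65], [-2.57, 2.57]. Speed limits (rad/s): [2.79, 2.79, 3.14, 3.14, 3.14, 3.14].

## Interface

Orientations are given as [roll, pitch, yaw] about the fixed x, y, z axes, in that order (R = Rz(yaw) Ry(pitch) Rx(roll)).
In Python, from bench import robot gives the robot as it stands.
- The arm moves only by the tool drive_tool, never from a script. Its argument "series" is a list that holds one entry, the list of rows, each a list of 7 numbers: the turn, a rotation vector about the tool's x, y, z in rad, then the shift along the tool's x, y, z in cm, then the opening in per cent of the stroke, from 0 (shut) to 100 (fully open). In form: [[[rx, ry, rz, tx, ty, tz, fingers], ...]]. A call has 1 to 20 rows; each row is the pose to reach, as a shift and turn from the pose measured when the call began, along the tool's axes at that moment; what a row does not reach only later rows make up. A row lasts 1/10 s, in which the tool goes at most 50 mm and 8.59 degrees, less where a joint would pass 70% of its speed; a pose out of reach is approached as far as the arm can. A call with a gripper value outside its range is refused whole. The fingers move at their own pace and stop on an object; the grip force is fixed at half the most. Time passes only in rows, so rows that repeat a pose let the fingers close. It gives the time, the measured TCP pose, the force and the opening at its end, in the units of the state.
- robot.get_obs(): the state, without advancing time (a new reading comes with each control period).
- robot.snapshot(name): name is "scene" or "top"; returns a dict with "img" (420x560x3 uint8, blue, green, red), "depth" (420x560 float32, m along the optical axis (not along the pixel's ray), 0 where there is no reading), "vertical_fov" (degrees; the focal length in pixels is half the picture's height over the tangent of half this angle, whatever the lens; pixels are square), "cx", "cy" (the principal point, pixels), "rvec" (rotation vector, rad) and "tvec" (3), from world to camera coordinates, as OpenCV has them. Camera axes: x right, y down, z forward; pixel columns grow to the right and rows downward; lengths in m; the calibration is good to about 2 mm. A picture is of the moment at which its call begins.
- robot.close_job(): hands the job in, once; it reports no verdict.
The state is a dict: "time": time; "joint_positions": joint angles; "qvel": joint speeds; "joint_torque": joint torques, N m; "tool_pos": TCP position; "ee_rot": TCP orientation; "wrist_force": force on the tool from outside, world axes, zero at the start; "wrist_torque": the same for the moment, N m; "width": finger opening in m.
Only numpy, scipy, OpenCV 4.12 (cv2) and the standard library are available. Lean on these libraries where they do the work, as an engineer would, in place of code of your own. Each camera call takes 0.05 s, during which the arm holds its last target.

## Task

One of the three sliding-lid wooden boxes holds a tube of carving wax; the other two hold only a small ring each. Slide the lids open to find the tube, take it out and leave it, and nothing else, in the white tray. Do not disturb the loupe, the dust brush or the talc jar.

Things in the scene. Friction and masses are not known exactly. Their poses are not given: they have to be found in the camera images.
- box_a: fixed light-wood box with sliding plywood lid; outside 92 mm along its x (front to back), 118 mm along y, 81.5 mm high; walls and floor 6 mm: inside 80 x 106 mm, inner floor 6 mm above the bench. Origin: centre of its underside on the bench; its x is the way the lid slides open, z up. For what the boxes hold see box_b
- lid_a (a joint): sliding lid of box_a: 0 shut, 0.08 fully open (m, along the box's +x, away from the robot); starts shut or up to 0.008 ajar. Moves with about 2.5 N of dry friction and stays where it is left. Lid top is 77.5 mm above the bench; when fully open, the inside is uncovered from the front wall up to 34 mm behind the box centre
- rib_a (a point): top middle of the finger rib of box_a's lid: a bar 60 mm along the box's y, 10 mm along x, 9 mm high, standing on the lid, top 86.5 mm above the bench; with the lid shut it is 25 mm in front (-x) of the box centre. Push its front (-x) face toward the box's +x to open the lid
- box_b: same box as box_a. One of the three, unknown which, holds the wax tube: 28 mm diameter, 60 mm tall, 50 g, standing, top 66 mm above the bench, axis 8 mm in front (-x) of the box centre, within 9 mm either way in x and y. Each other box holds only a wax ring, 24 x 28 mm, 8 mm high, lying flat at that place. Tube and rings have no reading of their own
- lid_b (a joint): sliding lid of box_b: 0 shut, 0.08 fully open (m, along the box's +x, away from the robot); starts shut or up to 0.008 ajar. Moves with about 2.5 N of dry friction and stays where it is left. Lid top is 77.5 mm above the bench; when fully open, the inside is uncovered from the front wall up to 34 mm behind the box centre
- rib_b (a point): top middle of the finger rib of box_b's lid: a bar 60 mm along the box's y, 10 mm along x, 9 mm high, standing on the lid, top 86.5 mm above the bench; with the lid shut it is 25 mm in front (-x) of the box centre. Push its front (-x) face toward the box's +x to open the lid
- box_c: same box as box_a
- lid_c (a joint): sliding lid of box_c: 0 shut, 0.08 fully open (m, along the box's +x, away from the robot); starts shut or up to 0.008 ajar. Moves with about 2.5 N of dry friction and stays where it is left. Lid top is 77.5 mm above the bench; when fully open, the inside is uncovered from the front wall up to 34 mm behind the box centre
- rib_c (a point): top middle of the finger rib of box_c's lid: a bar 60 mm along the box's y, 10 mm along x, 9 mm high, standing on the lid, top 86.5 mm above the bench; with the lid shut it is 25 mm in front (-x) of the box centre. Push its front (-x) face toward the box's +x to open the lid
- white_tray: shallow open white tray fixed to the bench, 100 mm along its x, 160 mm along its y, rim 22 mm high, floor 2 mm thick; origin centre of its underside; starts empty
- lens: bystander: folded loupe, 32 x 38 x 19 mm, black, loose; origin centre of its underside
- brush: bystander: thin wooden dust brush, 15 x 167 x 11 mm, loose; origin centre of its underside, long axis y
- talc_jar: bystander: capped jar, 39 mm diameter, 62 mm tall, loose and upright; origin centre of its underside

How it is judged:
By the outcome, as a careful person would: the job done as asked, in the order asked, and still so for the second after the job is handed in, with the robot touching nothing.
It also fails if it takes over 72 s, if anything falls off the work surface, if the arm or the gripper's body presses on something with over 40 N, if the wrist force passes 120 N, or if a joint passes its speed limit or range.

## Working session

There is one attempt and no reset: what is moved stays moved. The work goes in short steps, Python scripts to look and compute and a tool call to move; the robot and the scene stay as the last step left them, time stands still between calls to the robot, and variables do not carry over. Pictures are saved under pics/ and viewed, and the job is handed in when it is done.

Besides the shell and the picture viewer there is one more tool, called as name(argument=value, ...), one argument or row to a line, values as JSON. drive_tool: Moves the arm, as the interface text tells. Its arguments: {"type":"object","properties":{"series":{"type":"array","items":{"type":"array","items":{"type":"array","items":{"type":"number"}}}}},"required":["series"]}

```bash
mkdir -p pics; cat > h.py <<'E'
import numpy as np, cv2
from bench import robot
def snap(n,save=None):
    s=robot.snapshot(n)
    if save: cv2.imwrite('pics/'+save+'.png',s['img'])
    H=s['img'].shape[0]; f=H/2/np.tan(np.radians(s['vertical_fov'])/2)
    R,_=cv2.Rodrigues(np.array(s['rvec'],float)); t=np.array(s['tvec'],float).ravel()
    s.update(f=f,R=R,t=t,C=-R.T@t); return s
def ray(s,u,v,z):
    d=s['R'].T@np.array([(u-s['cx'])/s['f'],(v-s['cy'])/s['f'],1]); k=(z-s['C'][2])/d[2]; return s['C']+k*d
def cloud(s):
    d=s['depth']; v,u=np.indices(d.shape)
    P=np.stack([(u-s['cx'])/s['f']*d,(v-s['cy'])/s['f']*d,d],-1)
    W=(P-s['t'])@s['R']; W[d==0]=np.nan; return W
def proj(s,p):
    c=s['R']@np.array(p)+s['t']; return s['cx']+s['f']*c[0]/c[2], s['cy']+s['f']*c[1]/c[2]
E
python3 - <<'E'
from h import *
for n in('scene','top'):
    s=snap(n,n+'0'); print(n,s['C'],s['R'][2],s['f'],s['vertical_fov'])
print(robot.get_obs())
E
```

```text
scene [ 0.19070805 -0.60502728  0.60765346] [ 0.43923357  0.63937571 -0.6310884 ] 391.71900368072954 56.39139133770017
top [ 0.40336022 -0.08196868  1.05461087] [ 0.13849992  0.011585   -0.99029468] 380.02930335509933 57.849110975830044
{'time': 0.1, 'joint_positions': array([ 1.00887293e+00,  8.78830851e-02,  1.37208877e+00, -5.91561271e-06,
        1.68357490e+00, -1.03110296e-01]), 'qvel': array([-0.00101144, -0.00121256, -0.00165477,  0.00111022,  0.00023034,
       -0.00098522]), 'joint_torque': array([ 1.85501929e-03, -3.41254485e+01, -3.03300691e+01,  7.20363040e-02,
        3.05005792e-02, -9.20034063e-05]), 'tool_pos': array([0.24333872, 0.49270199, 0.2044274 ]), 'ee_rot': array([-3.13964832e+00, -1.95283719e-04,  2.68277870e+00]), 'wrist_force': array([-0.2630772 ,  1.06611076, -0.11102737]), 'wrist_torque': array([ 0.02401345, -0.01136453,  0.00226929]), 'width': 0.09452904305631903}
```

View pics/scene0.png

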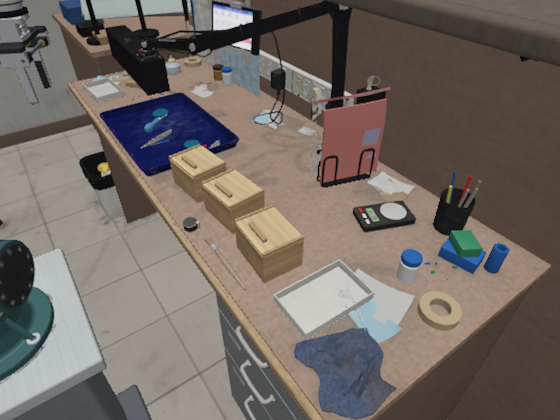

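View pics/top0.png

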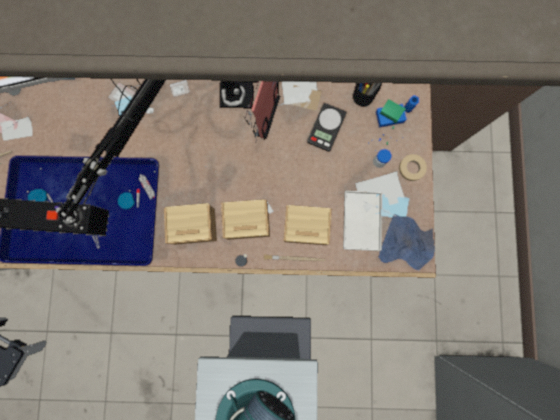

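The scene view shows three boxes in a row at about (198,170), (233,200) and (269,242). The tray is at (323,297), the loupe at (190,224), the brush at (225,263) and the talc jar at (410,266). The top view shows the boxes at (188,223), (246,219) and (308,225), and the tray at (363,221).

```bash
python3 - <<'E'
from h import *
s=snap('top'); W=cloud(s)
print('tcp px',proj(s,robot.get_obs()['tool_pos']))
hsv=cv2.cvtColor(s['img'],cv2.COLOR_BGR2HSV)
for (u,v) in [(188,223),(246,219),(308,225),(188,231),(363,221),(241,260),(295,259),(383,157),(50,215),(115,170),(265,110),(235,95)]:
    print((u,v),hsv[v,u],W[v,u].round(3))
# lids via depth height
Z=W[...,2]
m=((Z>0.07)&(Z<0.1)&(W[...,0]<0.55)&(W[...,0]>0.2)).astype(np.uint8)
n,l,st,c=cv2.connectedComponentsWithStats(m)
for i in range(1,n):
    if st[i,4]>150:
        p=np.argwhere(l==i)[:,::-1].astype(np.float32)
        w=np.array([ray(s,u,v,0.0775)[:2] for u,v in p],np.float32)
        print('cand',st[i],np.median(Z[l==i]),cv2.minAreaRect(w*1000),w.min(0),w.max(0))
cv2.imwrite('pics/topcrop.png',cv2.resize(s['img'][180:280,150:400],None,fx=3.2,fy=3.2,interpolation=cv2.INTER_CUBIC))
E
```

```text
tcp px (np.float64(24.365756504386013), np.float64(332.6049673508771))
(188, 223) [ 21  79 199] [0.503 0.184 0.079]
(246, 219) [ 21  77 201] [0.516 0.035 0.075]
(308, 225) [ 21  77 201] [ 0.504 -0.126  0.077]
(188, 231) [ 17  94 180] [0.481 0.181 0.086]
(363, 221) [ 30   7 209] [ 0.526 -0.282  0.003]
(241, 260) [100  25  91] [0.411 0.051 0.017]
(295, 259) [ 18  58 166] [ 0.417 -0.095  0.01 ]
(383, 157) [106 197 179] [ 0.693 -0.325  0.063]
(50, 215) [  6 223 207] [0.491 0.407 0.294]
(115, 170) [118 183  88] [0.657 0.421 0.004]
(265, 110) [  1 117  96] [ 0.813 -0.006  0.078]
(235, 95) [ 0  0 27] [0.862 0.079 0.061]
cand [ 164  205   48   38 1649] 0.07860626202428161 ((503.4191589355469, 186.976318359375), (95.24597930908203, 120.67862701416016), 5.9541096687316895) [0.45249066 0.12291352] [0.5509697 0.2495451]
cand [ 221  206   48   32 1375] 0.07861966105120045 ((513.1986694335938, 38.81315612792969), (82.71412658691406, 119.03145599365234), 5.259231090545654) [ 0.46841207 -0.02348548] [0.54993176 0.10101426]
cand [ 283  207   48   37 1590] 0.0784922953464223 ((506.26116943359375, -123.49705505371094), (118.33735656738281, 92.67879486083984), 86.78419494628906) [ 0.4580829 -0.1828346] [ 0.5501811  -0.06228616]
```

View pics/topcrop.png

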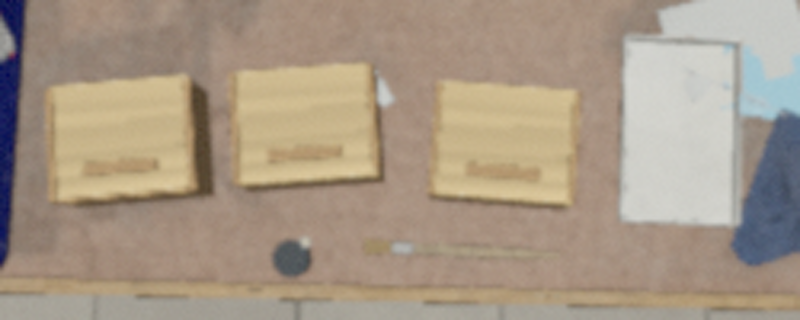

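```bash
python3 - <<'E'
from h import *
for n in('top','scene'):
    s=snap(n); W=cloud(s); Z=W[...,2]
    print(n)
    hsv=cv2.cvtColor(s['img'],cv2.COLOR_BGR2HSV)
    base=(W[...,0]<0.6)&(W[...,0]>0.40)&(W[...,1]<.28)&(W[...,1]>-.22)
    m=(base&(Z>0.066)&(Z<0.1)).astype(np.uint8)
    m=cv2.morphologyEx(m,cv2.MORPH_OPEN,np.ones((3,3)))
    k,l,st,c=cv2.connectedComponentsWithStats(m)
    for i in range(1,k):
        if st[i,4]<300: continue
        p=np.argwhere(l==i)[:,::-1]
        w=np.array([ray(s,u,v,0.080)[:2] for u,v in p],np.float32)
        print('box',cv2.minAreaRect(w*1000),'cloudmean',W[l==i].mean(0))
        mm=(l==i)&(cv2.erode((l==i).astype(np.uint8),np.ones((5,5)))>0)
        # rib: by brownish hue
        v_=hsv[...,2]; med=np.median(v_[mm]); r=mm&(hsv[...,0]<19)
        print('   Zmax',np.nanmax(Z[mm]),'rib n',r.sum())
        k2,l2,st2,c2=cv2.connectedComponentsWithStats(r.astype(np.uint8))
        j=1+np.argmax(st2[1:,4]); p=np.argwhere(l2==j)[:,::-1]
        w=np.array([ray(s,u,v,0.0845)[:2] for u,v in p],np.float32)
        print('   rib',cv2.minAreaRect(w*1000), 'depthz',Z[l2==j].mean())
s=snap('top');W=cloud(s);Z=W[...,2]
# obstacles taller than .12
m=(Z>0.12)
q=W[m]; 
for x0 in np.arange(.2,1,.1):
    for y0 in np.arange(-.4,.7,.1):
        a=q[(q[:,0]>=x0)&(q[:,0]<x0+.1)&(q[:,1]>=y0)&(q[:,1]<y0+.1)]
        if len(a)>3: print('obst',x0.round(1),y0.round(1),len(a),a[:,2].min().round(2),a[:,2].max().round(2))
E
```

```text
top
box ((517.9812622070312, 38.888362884521484), (93.4002456665039, 118.8859634399414), 5.265625953674316) cloudmean [0.51777427 0.03900354 0.07895956]
   Zmax 0.09025422962632597 rib n 77
   rib ((494.23834228515625, 36.9235725402832), (10.03480052947998, 54.26044845581055), 6.3742899894714355) depthz 0.08670818579530541
box ((503.2933654785156, 186.01803588867188), (95.66205596923828, 120.9369888305664), 5.9632182121276855) cloudmean [0.50279356 0.18617375 0.07886482]
   Zmax 0.09221521084185383 rib n 101
   rib ((479.65533447265625, 182.65194702148438), (9.949213027954102, 54.21792984008789), 7.904587268829346) depthz 0.08713179338785551
box ((506.3250732421875, -123.39190673828125), (118.07777404785156, 93.4158706665039), 86.84233856201172) cloudmean [ 0.50608659 -0.12348721  0.07891979]
   Zmax 0.09029129069422469 rib n 72
   rib ((481.4273376464844, -123.53357696533203), (56.641326904296875, 9.049219131469727), 84.8052978515625) depthz 0.08700223579632978
scene
box ((497.49713134765625, 175.88836669921875), (100.77892303466797, 135.8377227783203), 6.3881964683532715) cloudmean
[... 1041 characters left out ...]
0.35
obst 0.5 0.4 511 0.28 0.29
obst 0.5 0.5 110 0.28 0.29
obst 0.6 0.2 1268 0.3 0.36
obst 0.6 0.3 144 0.29 0.34
obst 0.7 -0.4 3886 0.45 0.49
obst 0.7 -0.3 3856 0.45 0.49
obst 0.7 -0.2 3857 0.45 0.49
obst 0.7 -0.1 3879 0.12 0.49
obst 0.7 -0.0 4024 0.12 0.49
obst 0.7 0.1 4031 0.34 0.49
obst 0.7 0.2 4155 0.34 0.49
obst 0.7 0.3 3665 0.45 0.49
obst 0.7 0.4 65 0.45 0.48
obst 0.7 0.6 20 0.19 0.21
obst 0.8 -0.4 1344 0.12 0.49
obst 0.8 -0.3 1287 0.12 0.49
obst 0.8 -0.2 1224 0.48 0.49
obst 0.8 -0.1 1379 0.12 0.49
obst 0.8 -0.0 1192 0.12 0.49
obst 0.8 0.1 1072 0.12 0.49
obst 0.8 0.2 1006 0.48 0.49
obst 0.8 0.3 959 0.12 0.49
obst 0.8 0.4 104 0.19 0.48
obst 0.8 0.5 426 0.19 0.23
obst 0.8 0.6 72 0.2 0.23
```

```bash
cat >> h.py <<'E'
from scipy.spatial.transform import Rotation as Ro
B={'L':(.5035,.1865,5.6),'M':(.518,.039,5.3),'R':(.5063,-.1235,-3.2)}
def bx(k,x,y):
    a=np.radians(B[k][2]); return B[k][0]+x*np.cos(a)-y*np.sin(a), B[k][1]+x*np.sin(a)+y*np.cos(a)
def rel(targets):
    # targets: (x,y,z,yaw_deg_of_jaw_frame psi) ; tool down
    o=robot.get_obs(); R0=Ro.from_euler('xyz',o['ee_rot']); p0=o['tool_pos']
    print('t',o['time'],'p',p0.round(4),'F',o['wrist_force'].round(1),'w',round(o['width'],4),'j',o['joint_positions'].round(2))
    for x,y,z,psi in targets:
        Rt=Ro.from_euler('z',180+psi,degrees=True)*Ro.from_euler('x',180,degrees=True)
        print(np.r_[(R0.inv()*Rt).as_rotvec().round(3),(R0.inv().apply(np.array([x,y,z])-p0)*100).round(2)].tolist(),(x,y,z))
E
python3 - <<'E'
from h import *
rel([(.32,.10,.2,5.3),(*bx('M',-.048,0),.2,5.3),(*bx('M',-.048,0),.084,5.3)])
E
```

```text
t 0.3 p [0.2435 0.493  0.2051] F [-0.6 -0.4 -0.7] w 0.0941 j [ 1.01  0.09  1.37 -0.    1.68 -0.1 ]
[-0.001, -0.0, -0.551, -24.26, -31.85, 0.53] (0.32, 0.1, 0.2)
[-0.001, -0.0, -0.551, -40.63, -31.06, 0.53] (np.float64(0.4702052144871401), np.float64(0.03456621180256504), 0.2)
[-0.001, -0.0, -0.551, -40.63, -31.05, 12.13] (np.float64(0.4702052144871401), np.float64(0.03456621180256504), 0.084)
```

drive_tool(
  series=[
    [[0, 0, -0.55, -24.3, -31.9, 0.5, 0], [0, 0, -0.55, -24.3, -31.9, 0.5, 0], [0, 0, -0.55, -24.3, -31.9, 0.5, 0], [0, 0, -0.55, -24.3, -31.9, 0.5, 0], [0, 0, -0.55, -24.3, -31.9, 0.5, 0], [0, 0, -0.55, -24.3, -31.9, 0.5, 0], [0, 0, -0.55, -24.3, -31.9, 0.5, 0], [0, 0, -0.55, -24.3, -31.9, 0.5, 0], [0, 0, -0.55, -24.3, -31.9, 0.5, 0], [0, 0, -0.55, -24.3, -31.9, 0.5, 0], [0, 0, -0.55, -40.6, -31.1, 0.5, 0], [0, 0, -0.55, -40.6, -31.1, 0.5, 0], [0, 0, -0.55, -40.6, -31.1, 0.5, 0], [0, 0, -0.55, -40.6, -31.1, 0.5, 0], [0, 0, -0.55, -40.6, -31.1, 0.5, 0], [0, 0, -0.55, -40.6, -31.1, 0.5, 0]],
  ],
)

```text
time: 1.9
tool_pos: [0.4689, 0.0363, 0.2001]
ee_rot: [3.141, -0.002, -3.048]
wrist_force: [0.4, -0.5, 0.9]
width: 0.0008
```

```bash
python3 - <<'E'
from h import *
rel([(*bx('M',-.048,0),.084,5.3),(*bx('M',.041,0),.084,5.3)])
E
```

```text
t 1.9 p [0.4689 0.0363 0.2001] F [ 0.4 -0.5  0.9] w 0.0008 j [-0.04 -0.09  1.56  0.    1.68 -1.71]
[0.0, -0.002, 0.001, -0.14, -0.19, 11.61] (np.float64(0.4702052144871401), np.float64(0.03456621180256504), 0.084)
[0.0, -0.002, 0.001, -9.04, -0.2, 11.59] (np.float64(0.5588247126255679), np.float64(0.042787194085309024), 0.084)
```

drive_tool(
  series=[
    [[0, 0, 0, 0, -0.2, 4, 0], [0, 0, 0, 0, -0.2, 8, 0], [0, 0, 0, 0, -0.2, 10, 0], [0, 0, 0, 0, -0.2, 11.6, 0], [0, 0, 0, 0, -0.2, 11.6, 0], [0, 0, 0, 0, -0.2, 11.6, 0]],
  ],
)

```text
time: 2.5
tool_pos: [0.4682, 0.0354, 0.085]
ee_rot: [3.141, -0.001, -3.046]
wrist_force: [0.5, 0.5, 0.3]
width: 0.0006
```

```bash
python3 - <<'E'
from h import *
s=snap('scene'); cv2.imwrite('pics/s1.png',cv2.resize(s['img'][130:310,140:320],None,fx=3.3,fy=3.3,interpolation=cv2.INTER_CUBIC))
rel([(*bx('M',.041,0),.083,5.3)])
E
```

```text
t 2.55 p [0.469  0.0351 0.0857] F [-0.4 -0.6 -0.1] w 0.0006 j [-0.05 -0.04  1.74  0.    1.44 -1.71]
[0.0, 0.001, 0.003, -9.01, -0.09, 0.27] (np.float64(0.5588247126255679), np.float64(0.042787194085309024), 0.083)
```

View pics/s1.png

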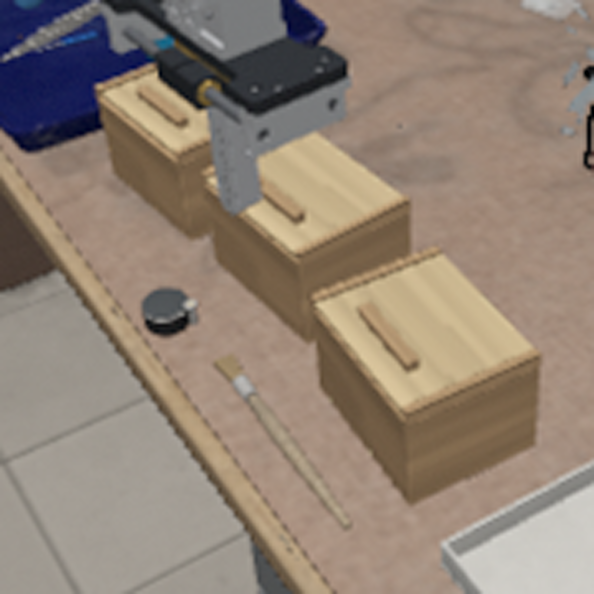

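The fingertips, at (240,205) in the crop, are just in front of the middle rib. Next I push it open.

drive_tool(
  series=[
    [[0, 0, 0, 0, -0.1, 0.35, 0], [0, 0, 0, -1, -0.1, 0.35, 0], [0, 0, 0, -2, -0.1, 0.35, 0], [0, 0, 0, -3, -0.1, 0.35, 0], [0, 0, 0, -4, -0.1, 0.35, 0], [0, 0, 0, -5, -0.1, 0.35, 0], [0, 0, 0, -6, -0.1, 0.35, 0], [0, 0, 0, -7, -0.1, 0.35, 0], [0, 0, 0, -8, -0.1, 0.35, 0], [0, 0, 0, -8.7, -0.1, 0.35, 0], [0, 0, 0, -9, -0.1, 0.35, 0], [0, 0, 0, -9, -0.1, 0.35, 0]],
  ],
)

```text
time: 3.75
tool_pos: [0.5583, 0.0425, 0.082]
ee_rot: [-3.142, -0.001, -3.046]
wrist_force: [-4.0, -1.0, 2.5]
width: 0.0007
```

```bash
python3 - <<'E'
from h import *
for n in ('scene','top'):
    s=snap(n); a=s['img'][120:320,130:330] if n=='scene' else s['img'][180:280,150:300]
    cv2.imwrite('pics/2%s.png'%n,cv2.resize(a,None,fx=3,fy=3,interpolation=cv2.INTER_CUBIC))
rel([(*bx('M',.02,0),.16,5.3)])
E
```

```text
t 3.85 p [0.5583 0.0425 0.082 ] F [-5.2 -2.   1.5] w -0.0 j [-0.03  0.17  1.53 -0.    1.45 -1.69]
[-0.0, -0.001, 0.003, 2.05, 0.03, -7.8] (np.float64(0.5379144939636916), np.float64(0.04084741174893123), 0.16)
```

View pics/2scene.png

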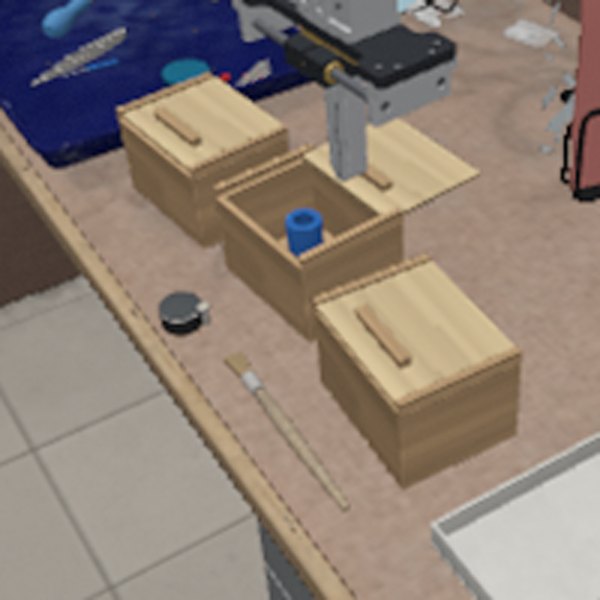

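View pics/2top.png

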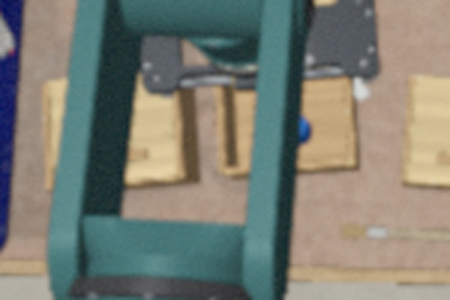

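The middle box is open. A blue tube stands in it at about (305,230) in the scene crop. I raise the hand and measure it.

drive_tool(
  series=[
    [[0, 0, 0, 0.3, 0, 0, 0], [0, 0, 0, 0.3, 0, -4, 0], [0, 0, 0, 0.3, 0, -8, 0], [0, 0, 0, 4, 8, -10, 40], [0, 0, 0, 4, 12, -10, 60], [0, 0, 0, 4, 12, -10, 60], [0, 0, 0, 4, 12, -10, 60], [0, 0, 0, 4, 12, -10, 60]],
  ],
)

```text
time: 4.65
tool_pos: [0.5075, 0.1586, 0.1823]
ee_rot: [-3.141, 0.002, -3.045]
wrist_force: [-0.3, -0.3, 0.3]
width: 0.037
```

```bash
python3 - <<'E'
from h import *
for n in ('scene','top'):
    s=snap(n); W=cloud(s); hsv=cv2.cvtColor(s['img'],cv2.COLOR_BGR2HSV)
    px=np.array(proj(s,(.51,.039,.066))).astype(int); print(n,px)
    m=cv2.inRange(hsv,(100,100,40),(125,255,255)); z=np.zeros_like(m); z[px[1]-25:px[1]+25,px[0]-25:px[0]+25]=1; m=m*z
    p=np.argwhere(m>0)[:,::-1]; print(len(p), np.nanpercentile(W[m>0],[5,50,95],axis=0).round(4) if len(p) else '')
    if len(p): 
        top=(m>0)&(W[...,2]>.058); q=np.argwhere(top)[:,::-1]; 
        if len(q): 
            w=np.array([ray(s,u,v,.066)[:2] for u,v in q],np.float32); print('top ctr',cv2.minEnclosingCircle(w*1000), w.mean(0), len(q))
        if n=='top':
            w=np.array([ray(s,u,v,.066)[:2] for u,v in p],np.float32); print('all',cv2.minEnclosingCircle(w*1000))
    a=s['img'][max(px[1]-60,0):px[1]+60,px[0]-70:px[0]+70]
    cv2.imwrite('pics/3%s.png'%n,cv2.resize(a,None,fx=4,fy=4,interpolation=cv2.INTER_CUBIC))
E
```

```text
scene [229 191]
144 [[0.4978 0.0194 0.0449]
 [0.5078 0.0291 0.06  ]
 [0.5217 0.0463 0.066 ]]
top ctr ((507.5038146972656, 28.692678451538086), 17.451156616210938) [0.507729   0.02853804] 89
top [244 221]
74 [[0.499  0.0224 0.0303]
 [0.5118 0.0335 0.0643]
 [0.5214 0.0439 0.0693]]
top ctr ((510.8585510253906, 34.18011474609375), 12.800593376159668) [0.5108542  0.03392239] 46
all ((509.3464660644531, 32.56952667236328), 14.823206901550293)
```

View pics/3scene.png

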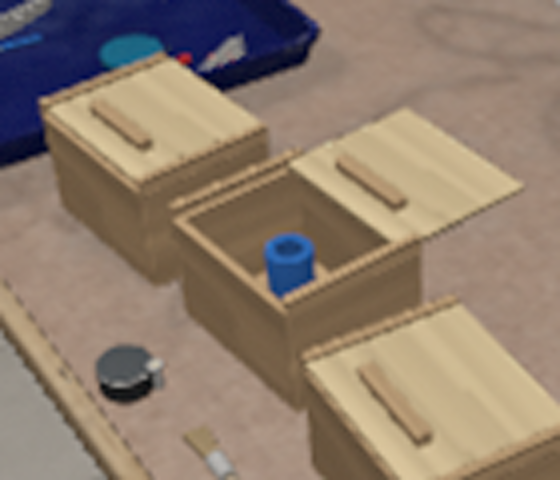

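View pics/3top.png

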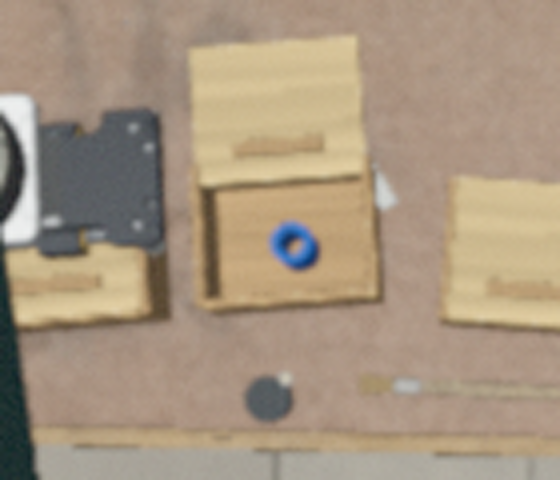

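```bash
python3 - <<'E'
from h import *
s=snap('scene');print(ray(s,231.5-.4,191.8-.4,.066)); s=snap('top');print(ray(s,247.75-.4,222.5-.4,.066))
rel([(.5105,.034,.16,5.3),(.5105,.034,.028,5.3)])
E
```

```text
[0.51357978 0.03808299 0.066     ]
[0.50947277 0.03215647 0.066     ]
t 4.85 p [0.5075 0.1571 0.1816] F [ 0.7 -1.2  0.1] w 0.053 j [ 0.19  0.05  1.46 -0.    1.64 -1.47]
[-0.0, -0.001, 0.001, 0.85, -12.29, 2.16] (0.5105, 0.034, 0.16)
[-0.0, -0.001, 0.001, 0.84, -12.28, 15.36] (0.5105, 0.034, 0.028)
```

drive_tool(
  series=[
    [[0, 0, 0, 0.8, -4, 2, 60], [0, 0, 0, 0.8, -8, 2, 60], [0, 0, 0, 0.8, -12.2, 2, 60], [0, 0, 0, 0.8, -12.2, 2, 60], [0, 0, 0, 0.8, -12.2, 2, 60], [0, 0, 0, 0.8, -12.2, 5, 60], [0, 0, 0, 0.8, -12.2, 7.5, 60], [0, 0, 0, 0.8, -12.2, 9, 60], [0, 0, 0, 0.8, -12.2, 9, 60]],
  ],
)

```text
time: 5.75
tool_pos: [0.5088, 0.036, 0.0887]
ee_rot: [3.141, -0.007, -3.047]
wrist_force: [0.2, 0.7, 0.4]
width: 0.0564
```

```bash
python3 - <<'E'
from h import *
s=snap('scene'); a=s['img'][120:260,160:320]
cv2.imwrite('pics/4.png',cv2.resize(a,None,fx=4,fy=4,interpolation=cv2.INTER_CUBIC))
rel([(.5105,.0345,.028,5.3)])
E
```

```text
t 5.8 p [0.51   0.0358 0.0906] F [-0.4 -0.8  0.9] w 0.0567 j [-0.04  0.06  1.63  0.    1.45 -1.71]
[0.0, -0.003, 0.002, -0.05, -0.14, 6.26] (0.5105, 0.0345, 0.028)
```

View pics/4.png

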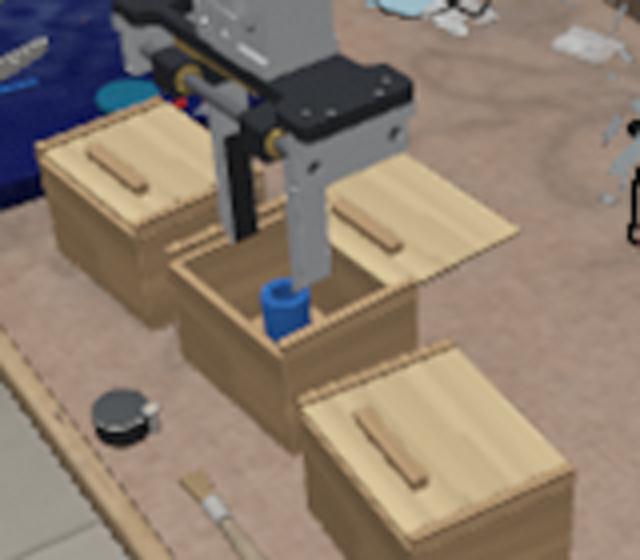

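The fingers straddle the tube, whose top is at about (285,290) in the crop. I descend and grip.

drive_tool(
  series=[
    [[0, 0, 0, 0, -0.1, 2, 60], [0, 0, 0, 0, -0.1, 4, 60], [0, 0, 0, 0, -0.1, 5.2, 60], [0, 0, 0, 0, -0.1, 6.2, 60], [0, 0, 0, 0, -0.1, 6.2, 60], [0, 0, 0, 0, -0.1, 6.2, 25], [0, 0, 0, 0, -0.1, 6.2, 10], [0, 0, 0, 0, -0.1, 6.2, 10], [0, 0, 0, 0, -0.1, 6.2, 10], [0, 0, 0, 0, -0.1, 6.2, 10], [0, 0, 0, 0, -0.1, 6.2, 10], [0, 0, 0, 0, -0.1, 6.2, 10]],
  ],
)

```text
time: 7.0
tool_pos: [0.5104, 0.0348, 0.0292]
ee_rot: [3.141, -0.002, -3.047]
wrist_force: [-0.5, -0.6, 3.2]
width: 0.0275
```

drive_tool(
  series=[
    [[0, 0, 0, 0, 0, -2, 10], [0, 0, 0, 0, 0, -5, 10], [0, 0, 0, 0, 0, -9, 10], [0, 0, 0, 0, 0, -13, 10], [0, 0, 0, 0, 0, -15, 10], [0, 0, 0, 0, 0, -15, 10]],
  ],
)

```text
time: 7.6
tool_pos: [0.5127, 0.0347, 0.1829]
ee_rot: [-3.141, 0.005, -3.047]
wrist_force: [0.0, 0.5, -0.5]
width: 0.0278
```

```bash
python3 - <<'E'
from h import *
s=snap('scene'); cv2.imwrite('pics/5.png',s['img'])
s=snap('top'); W=cloud(s); hsv=cv2.cvtColor(s['img'],cv2.COLOR_BGR2HSV)
# tray: pale pixels with y in window
m=(cv2.inRange(hsv,(0,0,150),(179,40,255))>0)&(W[...,0]>.42)&(W[...,0]<.64)&(W[...,1]<-.19)&(W[...,1]>-.4)
k,l,st,c=cv2.connectedComponentsWithStats(m.astype(np.uint8)); j=1+np.argmax(st[1:,4]); print(st[j])
w=np.array([ray(s,u,v,.015)[:2] for u,v in np.argwhere(l==j)[:,::-1]],np.float32); print(cv2.minAreaRect(w*1000),w.mean(0))
cv2.imwrite('pics/5t.png',cv2.resize(s['img'][150:290,290:450],None,fx=4,fy=4))
rel([(.523,-.28,.19,0)])
E
```

```text
[ 343  181   63   71 3084]
((540.4474487304688, -310.2796630859375), (169.07717895507812, 194.23526000976562), 88.43091583251953) [ 0.5450333  -0.29292086]
t 7.7 p [0.5103 0.0348 0.1782] F [-0.2  0.2 -0.5] w 0.0274 j [-0.04  0.01  1.5   0.    1.63 -1.71]
[0.0, -0.003, 0.095, 1.71, -31.46, -1.19] (0.523, -0.28, 0.19)
```

View pics/5.png

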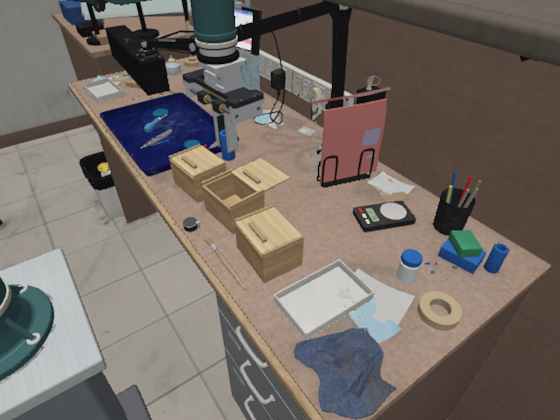

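View pics/5t.png

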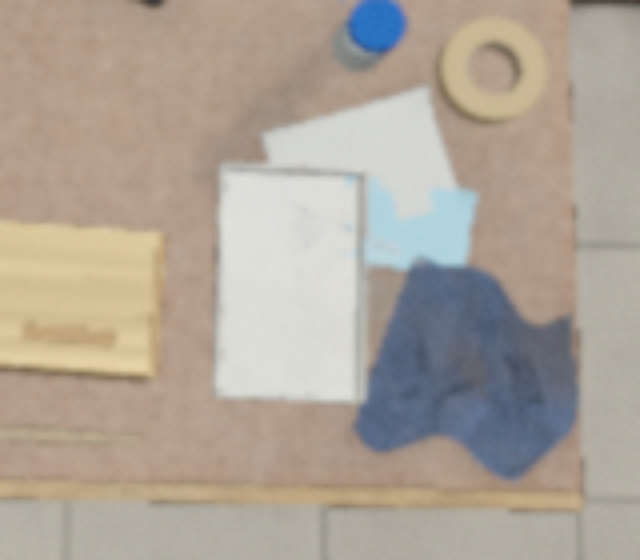

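The tube is held at (228,145) in the scene view. The tray centre is near (0.526, -0.282) and it is empty. I move the tube over.

drive_tool(
  series=[
    [[0, 0, 0.09, 0.4, -4, -0.5, 10], [0, 0, 0.09, 0.4, -8, -0.5, 10], [0, 0, 0.09, 0.6, -12, -0.5, 10], [0, 0, 0.09, 0.8, -16, -0.5, 10], [0, 0, 0.09, 1, -20, -0.5, 10], [0, 0, 0.09, 1.2, -24, -0.5, 10], [0, 0, 0.09, 1.4, -28, -0.5, 10], [0, 0, 0.09, 1.5, -30.5, -0.5, 10], [0, 0, 0.09, 1.5, -31.6, -0.5, 10], [0, 0, 0.09, 1.5, -31.6, -0.5, 10], [0, 0, 0.09, 1.5, -31.6, -0.5, 10]],
  ],
)

```text
time: 8.8
tool_pos: [0.5249, -0.2798, 0.1817]
ee_rot: [3.139, -0.005, -3.136]
wrist_force: [-0.6, -0.1, -0.7]
width: 0.0278
```

```bash
python3 - <<'E'
from h import *
s=snap('scene'); cv2.imwrite('pics/6.png',s['img'])
rel([(.524,-.281,.06,0),(.524,-.281,.027,0)])
E
```

```text
t 8.85 p [ 0.5251 -0.2796  0.1823] F [ 0.8  0.4 -0.1] w 0.0276 j [-0.58  0.2   1.29 -0.    1.66 -2.16]
[0.002, -0.005, 0.006, 0.06, -0.16, 12.23] (0.524, -0.281, 0.06)
[0.002, -0.005, 0.006, 0.04, -0.17, 15.53] (0.524, -0.281, 0.027)
```

View pics/6.png

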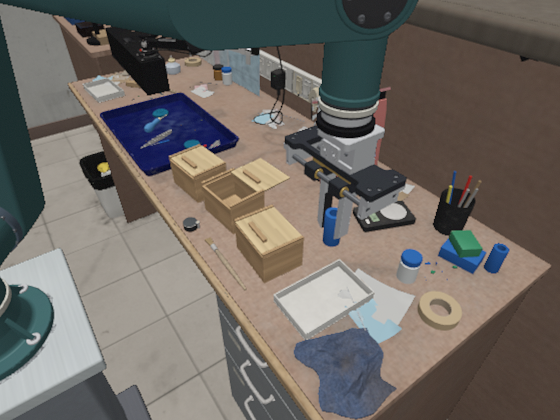

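drive_tool(
  series=[
    [[0, 0, 0, 0, -0.1, 4, 10], [0, 0, 0, 0, -0.1, 8, 10], [0, 0, 0, 0, -0.1, 12, 10], [0, 0, 0, 0, -0.1, 14, 10], [0, 0, 0, 0, -0.1, 14.8, 10], [0, 0, 0, 0, -0.1, 15.3, 10], [0, 0, 0, 0, -0.1, 15.5, 10], [0, 0, 0, 0, -0.1, 15.5, 10], [0, 0, 0, 0, -0.1, 15.5, 10]],
  ],
)

```text
time: 9.75
tool_pos: [0.5253, -0.2809, 0.0289]
ee_rot: [3.141, -0.002, -3.136]
wrist_force: [-0.4, 0.2, 0.1]
width: 0.0274
```

```bash
python3 - <<'E'
from h import *
s=snap('scene'); cv2.imwrite('pics/7.png',cv2.resize(s['img'][170:350,230:430],None,fx=3.3,fy=3.3))
rel([])
E
```

```text
t 9.8 p [ 0.5252 -0.2809  0.0287] F [-0.   0.  -0.5] w 0.0273 j [-0.59  0.29  1.5  -0.    1.36 -2.16]
```

View pics/7.png

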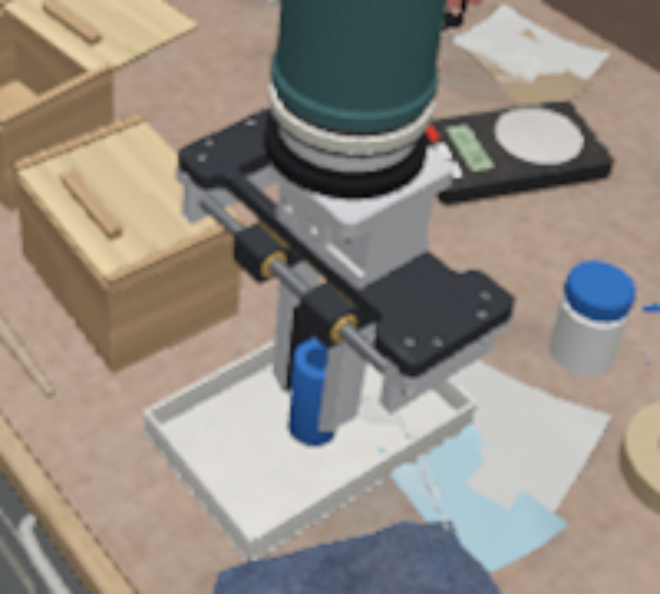

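The tube is inside the tray, at about (312,400) in the crop, with a few mm left to the floor. I lower slightly and release.

drive_tool(
  series=[
    [[0, 0, 0, 0, 0, 0.2, 10], [0, 0, 0, 0, 0, 0.4, 10], [0, 0, 0, 0, 0, 0.4, 10], [0, 0, 0, 0, 0, 0.4, 10]],
  ],
)

```text
time: 10.2
tool_pos: [0.5258, -0.2813, 0.0257]
ee_rot: [-3.141, -0.001, -3.136]
wrist_force: [-0.1, 0.3, 4.7]
width: 0.0276
```

Force is 4.7 N upward, so the tube is on the floor. I open the fingers and retreat.

drive_tool(
  series=[
    [[0, 0, 0, 0, 0, -0.1, 33], [0, 0, 0, 0, 0, -0.1, 40], [0, 0, 0, 0, 0, -0.1, 50], [0, 0, 0, 0, 0, -0.1, 50], [0, 0, 0, 0, 0, -0.1, 50], [0, 0, 0, 0, 0, -0.1, 50], [0, 0, 0, 0, 0, -2, 50], [0, 0, 0, 0, 0, -4, 50], [0, 0, 0, 0, 0, -8, 50], [0, 0, 0, 0, 0, -12, 50], [0, 0, 0, 0, 0, -16, 50], [0, 0, 0, 4, 4, -16, 50], [0, 0, 0, 8, 8, -16, 50], [0, 0, 0, 12, 12, -16, 50], [0, 0, 0, 12, 12, -16, 50], [0, 0, 0, 12, 12, -16, 50], [0, 0, 0, 12, 12, -16, 50], [0, 0, 0, 12, 12, -16, 50]],
  ],
)

```text
time: 12.0
tool_pos: [0.406, -0.1627, 0.1858]
ee_rot: [-3.14, -0.001, -3.136]
wrist_force: [-0.2, -1.2, 0.1]
width: 0.0472
```

```bash
python3 - <<'E'
from h import *
s=snap('scene'); cv2.imwrite('pics/8.png',s['img'])
W=cloud(s); hsv=cv2.cvtColor(s['img'],cv2.COLOR_BGR2HSV)
m=(cv2.inRange(hsv,(100,100,40),(125,255,255))>0)&(abs(W[...,0]-.525)<.05)&(abs(W[...,1]+.282)<.06)
print(m.sum(),np.nanpercentile(W[m],[2,50,98],axis=0).round(3))
rel([])
E
```

```text
417 [[ 0.512 -0.296  0.007]
 [ 0.519 -0.288  0.047]
 [ 0.537 -0.272  0.063]]
t 12.05 p [ 0.406  -0.1627  0.1856] F [-0.1  0.1 -0.1] w 0.0473 j [-0.51 -0.16  1.65 -0.    1.65 -2.09]
```

View pics/8.png

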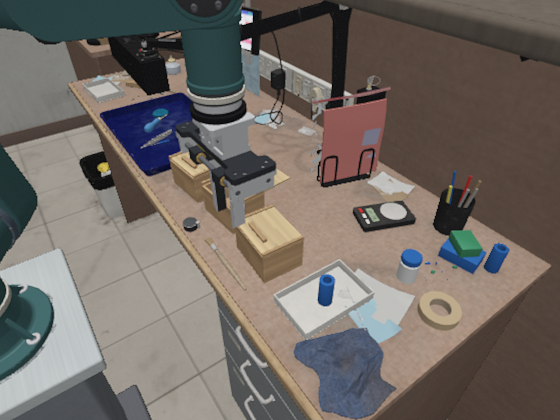

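The tube stands alone in the tray at (326,290). The loupe (190,224), brush (225,263) and jar (410,266) are where they started.

```bash
python3 -c "
from bench import robot
print(robot.close_job())"
```

```text
the job is handed in; nothing more can be done
None
```

The wax tube is standing in the white tray with nothing else in it, and the job was handed in at about 12 s on the clock. I opened the middle box first and found the tube there, so the other two boxes stayed shut.

- **Tube in tray:** The last picture and depth reading put the tube upright near the tray centre, about (0.52, -0.28), with its top at about 63 mm. The gripper was clear of everything, at about zero force.
- **Bystanders:** In the last picture the loupe, brush and talc jar were where they started, judged by eye.
- **Forces:** The highest wrist force I read was about 6 N, while pushing the lid; I only saw readings at the end of each move.
- **Disagreement:** The two cameras differed by about 4 to 6 mm on where the tube stood in the box, which was within the finger clearance. The closed grip read 27.5 mm against the 28 mm tube.

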